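# Third hand at the bolting plate: hold a camera bracket against the sprung stop

## Robot

A 7-joint arm with a two-finger parallel gripper is mounted at the origin on the work surface. World frame = base frame: x ahead of the robot, y to its left, z up, the work surface at z = 0. Lengths are in m, angles in rad, forces in N, time in s.
With the tool pointing down it reaches from about 0.4 to 0.9 m from the base axis. Payload 5.6 kg.
Tool frame: the origin (TCP) lies at the very end of the fingers, on their centre line; the grasp point (between the pads) lies 19 mm behind it; z points along the fingers, y is the direction in which the jaws open and shut (so a half turn about z gives the same grasp; the last joint's range is limited). The gripper opens to 92 mm and grips with 3 to 60 N. Pads are 20 mm wide; open, the fingers measure 128 mm over their backs; the gripper's body (75 mm by 189 mm) begins 69 mm behind the grasp point.
Start: joints at [-1.2, 0.468, -0.012, 1.603, 0.006, 1.071, -0.056], TCP at [0.261, 0.595, 0.215] pointing down, gripper open.
Joint ranges: [-2.53, 2.53], [-0.31, 2.02], [-1.57, 1.55], [0.28, 2.44], [-1.29, 4.43], [0.15, 1.84], [-2.92, 2.92]. Speed limits (rad/s): [2.57, 2.57, 3.14, 3.14, 3.14, 3.14, 3.14].

## Interface

Orientations are given as a rotation vector (axis times angle).
In Python, from bench import * gives the robot as it stands.
- The arm moves only by the tool move_arm, never from a script. Its argument "rows" is a list of rows, each a list of 5 numbers: the opening in per cent of the stroke, from 0 (shut) to 100 (fully open), then the shift along the tool's x, y, z in units of 1000 mm (1.0 is 1000 mm), then the turn about the tool's z in units of 30 degrees (1.0 is 30 degrees). In form: [[jaw, dx, dy, dz, twist], ...]. A call has 1 to 10 rows; each row is the pose to reach, as a shift and turn from the pose commanded when the call began, along the tool's axes at that moment; what a row does not reach only later rows make up. A row lasts 1/8 s, in which the tool goes at most 62.5 mm and 10.7 degrees, less where a joint would pass 70% of its speed; a pose out of reach is approached as far as the arm can. A call with a number of a shift or a turn outside -1 to 1 is refused whole. A call with a gripper value outside its range is refused whole. The fingers move at their own pace and stop on an object; "grip_force" is the grip in N (left out, the last holds). Time passes only in rows, so rows that repeat a pose let the fingers close. It gives the time, the measured TCP pose, the force and the opening at its end, in the units of the state.
- observe(): the state, without advancing time (a new reading comes with each control period).
- snapshot(name): name is "side" or "top" or "wrist"; returns (picture, depth): 384x512x3 uint8, red, green, blue; 384x512 float32, m along the optical axis (not along the pixel's ray), 0 where there is no reading.
- camera_params(name): a dict with "K" (3x3 intrinsics, pixels), "world_to_cam" (4x4, takes a point from world to camera coordinates). Camera axes: x right, y down, z forward; pixel columns grow to the right and rows downward; lengths in m; the calibration is good to about 2 mm. The wrist camera is an equidistant fisheye: a pixel r from the principal point sees the ray r / f radians off the axis. A picture is of the moment at which its call begins: read the wrist's pose just before it. camera_params takes no time and is no camera call; for the wrist camera it gives the pose at the moment of the call.
- hand_in(): hands the job in, once; it reports no verdict.
The state is a dict: "t": time; "joints": joint angles; "joint_vel": joint speeds; "joint_efforts": joint torques, N m; "ee_pos": TCP position; "tool_rot": TCP orientation; "wrist_force": force on the tool from outside, world axes, zero at the start; "moment": the same for the moment, N m; "finger_gap": opening from 0.0 (shut) to 1.0 (fully open).
Only numpy, scipy, OpenCV 4.12 (cv2) and the standard library are available. Lean on these libraries where they do the work, as an engineer would, in place of code of your own. Each camera call takes 0.05 s, during which the arm holds its last target.

## Task

Take the blue camera bracket out of the white tray, set it flat on the dark bolting plate between the two white lines with its tall front face towards the orange sprung stop, and push it square against the stop until the stop's pointer is in the green zone. Keep pressing steadily there for at least three seconds so that a colleague can put in the screws, and finish while still holding it pressed; never drive the stop to the end of its travel, and leave the silver bracket and the other things on the bench alone.

Things in the scene. Friction and masses are not known exactly. Their poses are not given: they have to be found in the camera images.
- bracket: Blue angle bracket, 0.3 to 0.52 kg. Origin: centre of underside, z up. Base 70 (x) by 100 (y) by 8 mm with a dark slot in each wing. On its +x edge the tall front face: plate 10 mm thick, 100 wide, 60 high, outer side at x = +35 mm. Behind it a rib, 16 mm thick (in y), 60 high, at y = 0 from x = -35 to +25 mm: the handle, gripped across y from above. Starts upright in the tray, in either place.
- bracket_front (a point): Point in the outer side of the blue bracket's tall front face, mid width, 30 mm above the underside; axes as the bracket's.
- spare: A silver bracket of the same shape and size, in the other place of the tray: leave it there. Origin: centre of its underside.
- tray: White open tray fixed to the bench, left or right of the middle: 170 (x) by 310 (y) mm, walls 20 mm high and 4 thick, a divider in the middle making two places along y. Origin: centre of its underside; floor top 4 mm above it. One bracket stands in each place, turned by up to 1 rad, front face roughly away from the robot.
- fixture: Dark steel bolting plate, fixed, across the bench from the tray: 260 (x) by 170 (y) by 12 mm. Origin: centre of underside, z up, top at z = 12 mm. Its +x is the pressing direction, roughly away from the robot. White lines along x, inner edges at y = +-52 mm, mark the bracket's lane. Free in front of the stop: x = -130 to +20 mm. Grey spring housing at x = 99 to 127 mm, 57 mm high.
- stop_plate: Orange sprung stop plate, 12 mm thick, 110 wide, 14 to 58 mm above the bench. Origin: on its front face (the one towards the bracket), mid width, at bench level; axes as the fixture's. At rest at fixture x = +20 mm, end of travel at +60. Spring 400 N/m, no preload, 0.2 N friction: 20 mm in is 8 N. Black pointer on its +y side over a scale: white 0 to 14 mm pushed in, green 14 to 26, red 26 to 40.
- tube_rack: Blue and clear tube rack, 90 x 130 x 46 mm high; leave it alone. Origin: centre of its underside.
- cryo_box: Pink sample box, 130 x 130 x 50 mm high; leave it alone. Origin: centre of its underside.
- jar: Clear jar with red label, 76 mm across, 100 mm high; leave it alone. Origin: centre of its underside.
- eyepiece: Black microscope eyepiece, 50 mm across, 70 mm high; leave it alone. Origin: centre of its underside.
- driver: Red-handled screwdriver, 200 mm long, lying flat at the side of the bench; leave it alone. Origin: on its axis.
- screw_dish: Grey dish of screws, 70 mm across, 16 mm high; leave it alone. Origin: centre of its underside.
Mind the look-alikes: they are no part of the job. Leave any brown, turquoise or yellow look-alike of the bracket alone.

How it is judged:
By the outcome, as a careful person would: the job done as asked, in the order asked, and still so for the second after the job is handed in, while the arm keeps its last pose, push and grip.
It also fails if it takes over 51 s, if anything falls off the work surface, if the arm or the gripper's body presses on something with over 40 N, if the wrist force passes 120 N, or if a joint passes its speed limit or range.

## Working session

There is one attempt and no reset: what is moved stays moved. The work goes in short steps, Python scripts to look and compute and a tool call to move; the robot and the scene stay as the last step left them, time stands still between calls to the robot, and variables do not carry over. Pictures are saved under pics/ and viewed, and the job is handed in when it is done.

Besides the shell and the picture viewer there is one more tool, called after ">>>" by a JSON object that holds its "op" and its "data", one argument or row to a line. move_arm: Moves the arm, as the interface text tells. Shifts and turns lie within -1 to 1; 1 stands for 1000 mm of shift or 30 degrees of turn. Its arguments: {"type":"object","properties":{"rows":{"type":"array","items":{"type":"array","items":{"type":"number"}}},"grip_force":{"type":"number"}},"required":["rows"]}

```bash
mkdir -p pics; ls; python3 - <<'E'
from bench import *
import cv2, numpy as np
print(observe())
for n in ("top","side"):
    im,d=snapshot(n); cv2.imwrite(f"pics/{n}0.png",im[:,:,::-1]); np.savez(f"{n}0.npz",im=im,d=d)
    p=camera_params(n); print(n,p)
E
```

```text
pics
{'t': 0.0, 'joints': array([-1.20002428,  0.46837234, -0.0116274 ,  1.60363355,  0.00602031,
        1.07143033, -0.05627851]), 'joint_vel': array([ 0.00143896, -0.00062985,  0.00010309, -0.00075454, -0.00240741,
        0.0012554 ,  0.0005278 ]), 'joint_efforts': array([-4.29525171e-04, -5.20564127e+01, -1.28433004e-02, -2.43765324e+01,
       -5.67522948e-02,  1.69935124e-02,  1.49123648e-04]), 'ee_pos': array([0.26115747, 0.59457038, 0.21363942]), 'tool_rot': array([-6.45291812e-01, -3.07435885e+00,  2.81615064e-03]), 'wrist_force': array([0.50451242, 1.13683075, 0.69689784]), 'moment': array([-0.00533182, -0.05875948,  0.01096981]), 'finger_gap': 1.0031515985202595}
top {'K': array([[462.79171168,   0.        , 258.10156816],
       [  0.        , 462.79171168, 190.06103274],
       [  0.        ,   0.        ,   1.        ]]), 'world_to_cam': array([[ 2.24195049e-02, -9.99736383e-01,  4.95280762e-03,
        -2.43129774e-02],
       [-9.84279176e-01, -2.29404523e-02, -1.75123496e-01,
         5.62983843e-01],
       [ 1.75190951e-01, -9.48763316e-04, -9.84534017e-01,
         1.43870618e+00],
       [ 0.00000000e+00,  0.00000000e+00,  0.00000000e+00,
         1.00000000e+00]])}
side {'K': array([[453.82861575,   0.        , 254.17125446],
       [  0.        , 453.82861575, 187.43620178],
       [  0.        ,   0.        ,   1.        ]]), 'world_to_cam': array([[ 0.90677726, -0.42160668,  0.00167463, -0.51161005],
       [-0.31330707, -0.67649743, -0.66647574,  0.18995068],
       [ 0.28212351,  0.60382037, -0.74552484,  1.40129735],
       [ 0.        ,  0.        ,  0.        ,  1.        ]])}
```

View pics/top0.png

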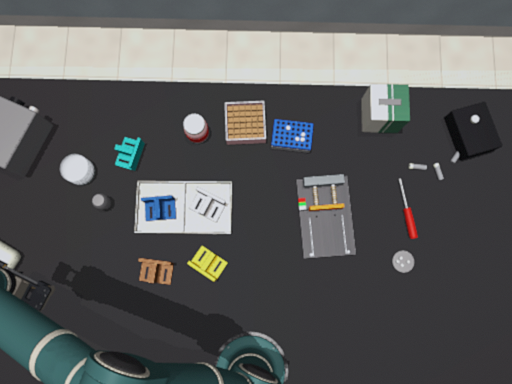

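View pics/side0.png

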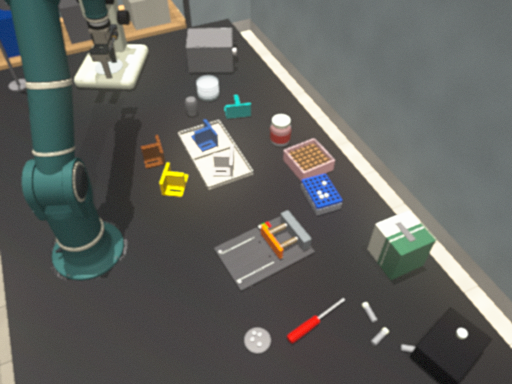

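```bash
cat > h.py <<'E'
import numpy as np, cv2
from bench import *
def cloud(n,d):
    p=camera_params(n);K=p["K"];T=np.linalg.inv(p["world_to_cam"])
    v,u=np.mgrid[:d.shape[0],:d.shape[1]]
    P=np.stack([(u-K[0,2])/K[0,0]*d,(v-K[1,2])/K[1,1]*d,d],-1)
    return P@T[:3,:3].T+T[:3,3]
def ray(n,uv,z):
    p=camera_params(n);K=p["K"];T=np.linalg.inv(p["world_to_cam"])
    uv=np.atleast_2d(uv);r=np.c_[(uv-K[:2,2])/K[0,0],np.ones(len(uv))]@T[:3,:3].T
    s=(z-T[2,3])/r[:,2]
    return T[:3,3]+r*s[:,None]
E
python3 - <<'E'
from h import *
t=np.load("top0.npz");im=t["im"];d=t["d"]
C=cloud("top",d)
hsv=cv2.cvtColor(im,cv2.COLOR_RGB2HSV)
blue=(hsv[...,0]>100)&(hsv[...,0]<125)&(hsv[...,1]>130)&(hsv[...,2]>50)
blue[:, 240:]=0; blue[:180]=0
P=C[blue];print(len(P),np.histogram(P[:,2],bins=np.arange(0,0.09,0.005)))
top=P[P[:,2]>0.055]; print("top",len(top)); 
hi=blue&(C[...,2]>0.055)
big=cv2.resize(im[170:290,120:370],None,fx=3.2,fy=3.2,interpolation=cv2.INTER_CUBIC)
cv2.imwrite("pics/crop0.png",big[:,:,::-1])
og=(hsv[...,0]>8)&(hsv[...,0]<22)&(hsv[...,1]>200)&(hsv[...,2]>150);og[:,:290]=0;og[:150]=0
v,u=np.nonzero(og);print("orange",len(u),u.min(),u.max(),v.min(),v.max());Q=C[og];print(np.median(Q,0))
# fixture plate by height
m=(C[...,2]>0.007)&(C[...,2]<0.018)&(C[...,0]>0.2);m[:,:285]=0;m[:,370:]=0;m[:170]=0
m=m.astype(np.uint8);c=max(cv2.findContours(m,0,1)[0],key=cv2.contourArea);print(cv2.minAreaRect(c))
cv2.imwrite("pics/m0.png",cv2.resize(np.hstack([hi[170:290,120:370]*255,m[170:290,120:370]*255]).astype(np.uint8),None,fx=1.5,fy=1.5))
E
```

```text
615 (array([  5,  91, 167,  61,  14,  16,   5,  14,  19,   5,  12,  34, 106,
        61,   2,   0,   0]), array([0.   , 0.005, 0.01 , 0.015, 0.02 , 0.025, 0.03 , 0.035, 0.04 ,
       0.045, 0.05 , 0.055, 0.06 , 0.065, 0.07 , 0.075, 0.08 , 0.085]))
top 206
orange 12 310 342 207 209
[ 0.50908102 -0.23701212  0.05640338]
((325.92303466796875, 217.17909240722656), (79.43293762207031, 52.3330192565918), 84.64418029785156)
```

View pics/crop0.png

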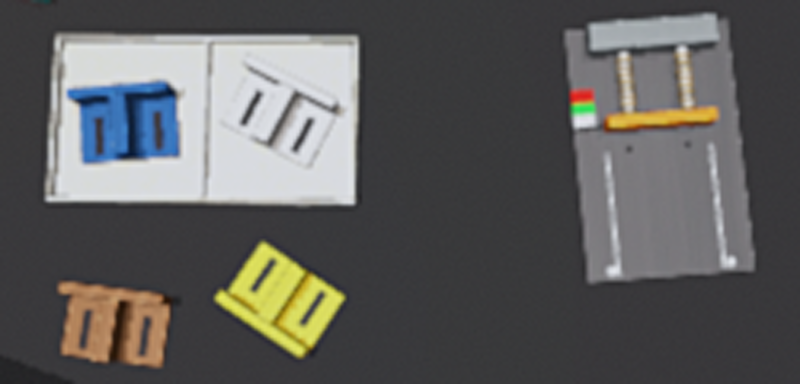

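View pics/m0.png

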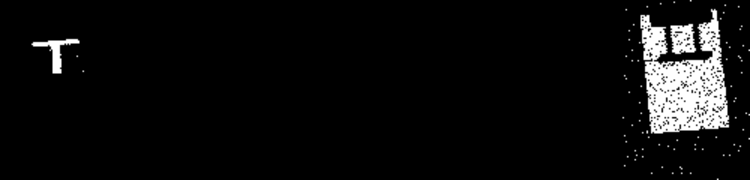

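```bash
python3 - <<'E'
from h import *
t=np.load("top0.npz");im=t["im"];d=t["d"]
C=cloud("top",d)
hsv=cv2.cvtColor(im,cv2.COLOR_RGB2HSV)
blue=(hsv[...,0]>100)&(hsv[...,0]<125)&(hsv[...,1]>130)&(hsv[...,2]>50)
blue[:, 240:]=0; blue[:180]=0
hi=(blue&(C[...,2]>0.055)).astype(np.uint8)
n,l,s,_=cv2.connectedComponentsWithStats(hi);k=1+s[1:,4].argmax();hi=l==k
v,u=np.nonzero(hi);W=ray("top",np.c_[u,v],0.064)[:,:2]
r=cv2.minAreaRect((W*1000).astype(np.float32));print("T rect",r,W.min(0),W.max(0))
# whole lower base
lo=blue&(C[...,2]<0.022)&(C[...,2]>0.003)
v,u=np.nonzero(lo);B=ray("top",np.c_[u,v],0.012)[:,:2]
print("base rect",cv2.minAreaRect((B*1000).astype(np.float32)))
# rib: fit axis among T pixels away from bar
for it in range(1):
    box=cv2.boxPoints(r);print(box)
ang=[]
x=W[:,0]
xm=x.max()
# bar pixels: principal direction
rib=W[(x<xm-0.025)];
for nm,S in(("rib",rib),("bar",W[(x>xm-0.016)])):
    c=S.mean(0);_,_,V=np.linalg.svd(S-c);print(nm,len(S),c,V[0],np.degrees(np.arctan2(V[0,1],V[0,0])))
# fixture
m=(C[...,2]>0.006)&(C[...,2]<0.02)&(C[...,0]>0.2);m[:,:285]=0;m[:,370:]=0;m[:170]=0
m=cv2.morphologyEx(m.astype(np.uint8),cv2.MORPH_OPEN,np.ones((3,3)))
m=cv2.morphologyEx(m,cv2.MORPH_CLOSE,np.ones((5,5)))
c=max(cv2.findContours(m,0,1)[0],key=cv2.contourArea)[:,0].astype(float)
F=ray("top",c,0.012)[:,:2];print("fix",cv2.minAreaRect((F*1000).astype(np.float32)));print(cv2.boxPoints(cv2.minAreaRect((F*1000).astype(np.float32))))
# white lines
w=(hsv[...,1]<50)&(hsv[...,2]>125)
for a,b in((304,318),(338,353)):
    mm=w.copy();mm[:,:a]=0;mm[:,b:]=0;mm[:214]=0;mm[251:]=0
    v,u=np.nonzero(mm);L=ray("top",np.c_[u,v],0.012)[:,:2];cc=L.mean(0);_,_,V=np.linalg.svd(L-cc);print("line",len(u),cc,np.degrees(np.arctan2(V[0,1],V[0,0])),L.min(0),L.max(0))
og=(hsv[...,0]>8)&(hsv[...,0]<25)&(hsv[...,1]>150)&(hsv[...,2]>130);og[:,:300]=0;og[:,350:]=0;og[:200]=0;og[230:]=0
og&=C[...,2]>0.05
v,u=np.nonzero(og);L=ray("top",np.c_[u,v],0.058)[:,:2];print("stop",len(L),cv2.minAreaRect((L*1000).astype(np.float32)),cv2.boxPoints(cv2.minAreaRect((L*1000).astype(np.float32))))
E
```

```text
T rect ((497.8362121582031, 306.906005859375), (69.070556640625, 98.1684341430664), 6.1775126457214355) [0.46399454 0.26107008] [0.53526649 0.35904723]
base rect ((496.35198974609375, 307.8951416015625), (58.511497497558594, 95.75940704345703), 6.165486812591553)
[[458.21954 351.9889 ]
 [468.7834  254.3905 ]
 [537.4529  261.82312]
 [526.88904 359.4215 ]]
rib 85 [0.48576476 0.30492459] [-0.9951689  -0.09817768] -174.36575708495792
bar 101 [0.52712856 0.3094181 ] [ 0.10324817 -0.99465563] -84.07375427692509
fix ((486.486572265625, -234.30369567871094), (258.1723327636719, 170.05288696289062), 5.559645175933838)
[[ 349.77014 -162.18333]
 [ 366.24518 -331.43628]
 [ 623.203   -306.42407]
 [ 606.72797 -137.17111]]
line 232 [ 0.42707237 -0.18071008] 177.1330585118941 [ 0.37718859 -0.20588167] [ 0.49508231 -0.16359893]
line 126 [ 0.43716134 -0.29561477] -174.73037046342927 [ 0.38018805 -0.31975479] [ 0.49757172 -0.28421841]
stop 128 ((513.421875, -230.20681762695312), (11.794293403625488, 106.38330078125), 5.755788803100586) [[ 502.21997 -177.87476]
 [ 512.889   -283.72174]
 [ 524.6238  -282.53888]
 [ 513.9548  -176.6919 ]]
```

```bash
cat >> h.py <<'E'
from scipy.spatial.transform import Rotation as R
def go(xyz,yaw_y):
    """shift/turn in move units to bring TCP to xyz with tool y at world angle yaw_y deg"""
    s=observe();M=R.from_rotvec(s["tool_rot"]).as_matrix()
    a=np.degrees(np.arctan2(M[1,1],M[0,1]));d=(a-yaw_y+90)%180-90
    print("t",round(s["t"],2),"pos",s["ee_pos"].round(4),"yawy",round(a,2),"shift",(M.T@(np.array(xyz)-s["ee_pos"])).round(4),"twist",round(d/30,3),"F",s["wrist_force"].round(2),"gap",round(s["finger_gap"],3),"tilt",M[:,2].round(3))
E
python3 -c "
from h import *
go([.491,.306,.15],95.8)"
```

```text
t 0.1 pos [0.2612 0.5946 0.2138] yawy 66.29 shift [-0.3265 -0.1718  0.0641] twist -0.984 F [-0.09  1.2   0.6 ] gap 1.004 tilt [-0.001 -0.001 -1.   ]
```

>>> {"op": "move_arm", "data": {
  "rows": [
    [60, -0.055, -0.028, 0.0, -0.2],
    [60, -0.11, -0.057, 0.01, -0.4],
    [60, -0.165, -0.086, 0.02, -0.6],
    [60, -0.22, -0.115, 0.04, -0.8],
    [60, -0.275, -0.145, 0.055, -0.985],
    [60, -0.3265, -0.172, 0.064, -0.985],
    [60, -0.3265, -0.172, 0.064, -0.985],
    [60, -0.3265, -0.172, 0.064, -0.985]
  ],
  "grip_force": 35
}}

```text
t: 1.1
ee_pos: [0.4908, 0.3065, 0.1503]
tool_rot: [0.159, -3.137, -0.0]
wrist_force: [-0.3, 0.4, 0.9]
finger_gap: 0.602
```

```bash
python3 -c "
from h import *
im,d=snapshot('wrist');cv2.imwrite('pics/w1.png',im[:,:,::-1])
p=camera_params('wrist');print(p)
go([.491,.306,.023],95.8)"
```

```text
{'K': array([[297.31863964,   0.        , 253.69762642],
       [  0.        , 297.31863964, 191.18105085],
       [  0.        ,   0.        ,   1.        ]]), 'world_to_cam': array([[-1.04053710e-01,  9.94571590e-01,  4.21487162e-04,
        -2.55089804e-01],
       [ 9.54894763e-01,  9.97841321e-02,  2.79676810e-01,
        -5.12189842e-01],
       [ 2.78116552e-01,  2.95038856e-02, -9.60094112e-01,
         1.84449260e-01],
       [ 0.00000000e+00,  0.00000000e+00,  0.00000000e+00,
         1.00000000e+00]])}
t 1.15 pos [0.4903 0.3076 0.1505] yawy 95.92 shift [-0.0006 -0.0017  0.1275] twist 0.004 F [-0.55  0.22  0.23] gap 0.599 tilt [-0.001  0.001 -1.   ]
```

View pics/w1.png

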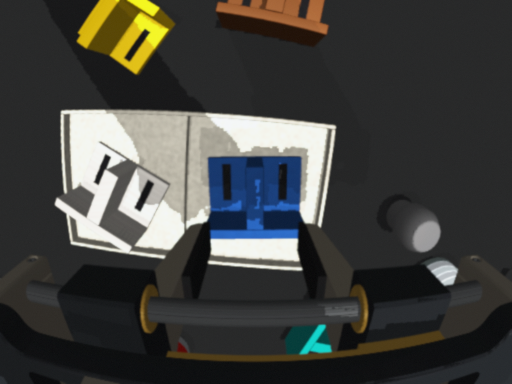

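>>> {"op": "move_arm", "data": {
  "rows": [
    [60, 0, 0, 0.04, 0],
    [60, 0, 0, 0.08, 0],
    [60, 0, 0, 0.11, 0],
    [60, 0, 0, 0.127, 0],
    [60, 0, 0, 0.127, 0],
    [0, 0, 0, 0.127, 0],
    [0, 0, 0, 0.127, 0],
    [0, 0, 0, 0.127, 0],
    [0, 0, 0, 0.127, 0],
    [0, 0, 0, 0.127, 0]
  ],
  "grip_force": 40
}}

```text
t: 2.4
ee_pos: [0.4914, 0.3068, 0.0241]
tool_rot: [-0.16, 3.137, 0.001]
wrist_force: [0.6, 1.0, 3.1]
finger_gap: 0.17
```

```bash
python3 -c "
from h import *
im,d=snapshot('wrist');cv2.imwrite('pics/w2.png',im[:,:,::-1])
go([.491,.306,.023],95.8)"
```

```text
t 2.45 pos [0.4914 0.3068 0.0241] yawy 95.84 shift [ 0.0005 -0.0007  0.0011] twist 0.001 F [0.59 1.29 3.17] gap 0.177 tilt [ 0.001  0.001 -1.   ]
```

View pics/w2.png

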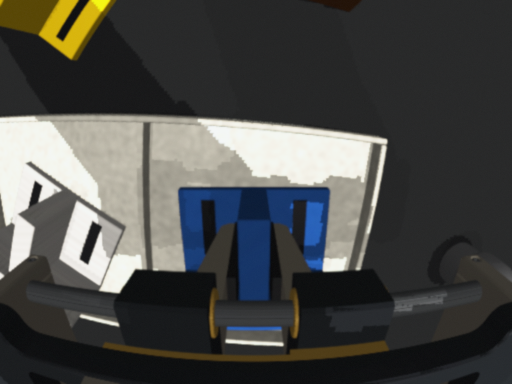

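>>> {"op": "move_arm", "data": {
  "rows": [
    [0, 0, 0, -0.02, 0],
    [0, 0, 0, -0.06, 0],
    [0, 0, 0, -0.11, 0],
    [0, 0, 0, -0.16, 0],
    [0, 0, 0, -0.16, 0]
  ]
}}

```text
t: 3.08
ee_pos: [0.4932, 0.3075, 0.1883]
tool_rot: [-0.159, 3.13, 0.007]
wrist_force: [-0.3, 0.2, -4.7]
finger_gap: 0.175
```

```bash
python3 -c "
from h import *
go([.440,-.238,.12],95.65)"
```

```text
t 3.08 pos [0.4932 0.3075 0.1883] yawy 95.82 shift [ 0.1087 -0.5375  0.0655] twist 0.006 F [-0.32  0.18 -4.73] gap 0.175 tilt [ 0.007  0.005 -1.   ]
```

>>> {"op": "move_arm", "data": {
  "rows": [
    [0, 0.008, -0.04, 0, 0],
    [0, 0.018, -0.09, 0, 0],
    [0, 0.029, -0.145, 0, 0],
    [0, 0.04, -0.2, 0, 0],
    [0, 0.051, -0.255, 0, 0],
    [0, 0.062, -0.31, 0, 0],
    [0, 0.073, -0.365, 0, 0],
    [0, 0.084, -0.42, 0, 0],
    [0, 0.095, -0.475, 0, 0.006],
    [0, 0.104, -0.52, 0, 0.006]
  ]
}}

```text
t: 4.32
ee_pos: [0.4384, -0.2233, 0.1823]
tool_rot: [0.152, -3.135, -0.001]
wrist_force: [0.2, -0.5, -5.5]
finger_gap: 0.171
```

>>> {"op": "move_arm", "data": {
  "rows": [
    [0, 0.004, -0.016, 0.02, 0],
    [0, 0.004, -0.016, 0.05, 0],
    [0, 0.004, -0.016, 0.065, 0],
    [0, 0.004, -0.016, 0.065, 0],
    [0, 0.004, -0.016, 0.065, 0]
  ]
}}

```text
t: 4.95
ee_pos: [0.4387, -0.2378, 0.1192]
tool_rot: [-0.156, 3.137, -0.001]
wrist_force: [0.3, -0.2, -4.1]
finger_gap: 0.171
```

```bash
python3 -c "
from h import *
im,d=snapshot('wrist');cv2.imwrite('pics/w3.png',im[:,:,::-1])
go([.440,-.238,.032],95.65)
im,d=snapshot('side');cv2.imwrite('pics/s3.png',cv2.resize(im[180:310,180:350],None,fx=4,fy=4)[:,:,::-1])
im,d=snapshot('top');cv2.imwrite('pics/t3.png',cv2.resize(im[150:290,260:400],None,fx=4,fy=4)[:,:,::-1])"
```

```text
t 5.0 pos [ 0.4389 -0.2379  0.1195] yawy 95.69 shift [-0.0009 -0.0001  0.0875] twist 0.001 F [-1.23 -0.09 -5.47] gap 0.173 tilt [ 0.002 -0.001 -1.   ]
```

View pics/w3.png

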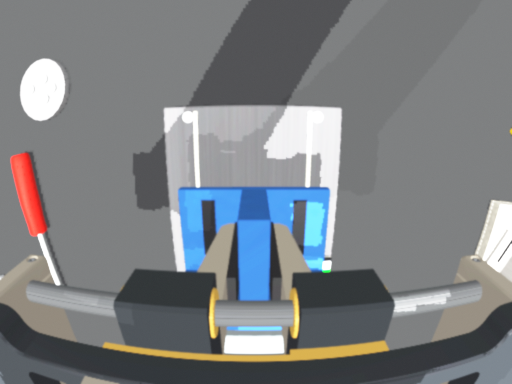

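View pics/s3.png

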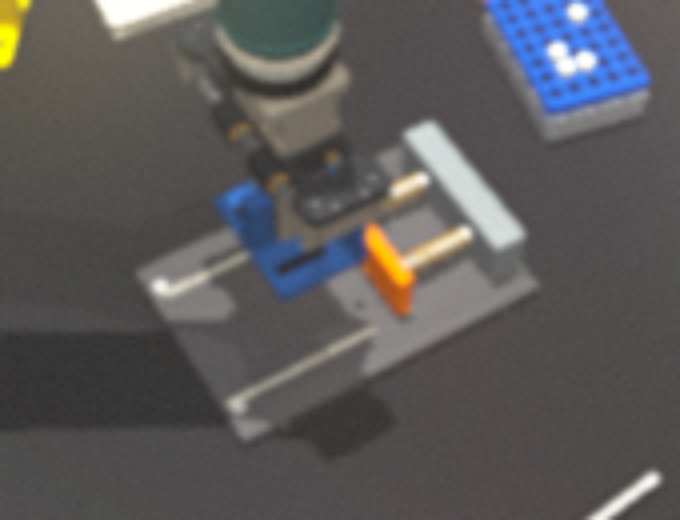

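View pics/t3.png

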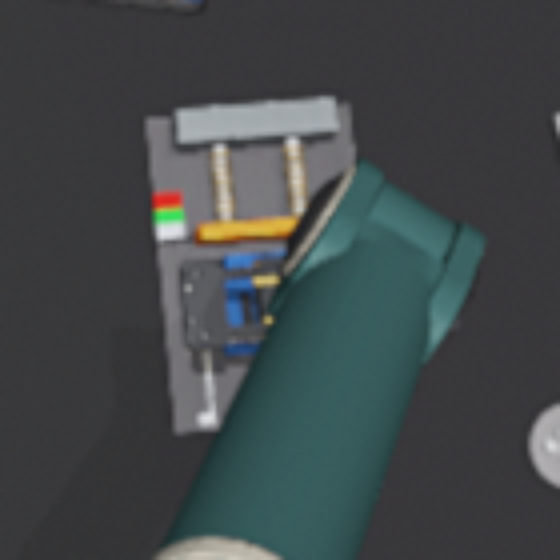

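>>> {"op": "move_arm", "data": {
  "rows": [
    [0, 0, 0, 0.03, 0],
    [0, 0, 0, 0.06, 0],
    [0, 0, 0, 0.075, 0],
    [0, 0, 0, 0.082, 0],
    [0, 0, 0, 0.085, 0],
    [0, 0, 0, 0.087, 0],
    [0, 0, 0, 0.087, 0],
    [0, 0, 0, 0.087, 0]
  ]
}}

```text
t: 6.1
ee_pos: [0.4386, -0.238, 0.0321]
tool_rot: [-0.155, 3.137, -0.001]
wrist_force: [-0.7, -0.2, -2.8]
finger_gap: 0.172
```

```bash
python3 -c "
from h import *
im,d=snapshot('wrist');cv2.imwrite('pics/w4.png',im[:,:,::-1])
go([.440,-.238,.032],95.65)
im,d=snapshot('side');cv2.imwrite('pics/s4.png',cv2.resize(im[180:310,180:350],None,fx=4,fy=4)[:,:,::-1])"
```

```text
t 6.15 pos [ 0.4385 -0.238   0.032 ] yawy 95.65 shift [-0.0015 -0.0001  0.    ] twist -0.0 F [ 0.31 -0.47 -2.31] gap 0.171 tilt [ 0.001 -0.    -1.   ]
```

View pics/w4.png

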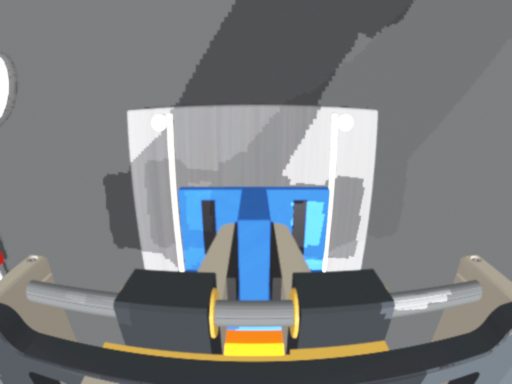

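View pics/s4.png

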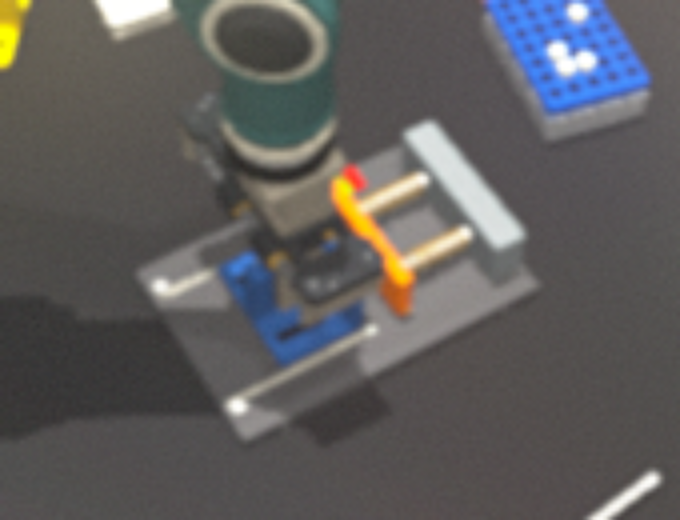

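>>> {"op": "move_arm", "data": {
  "rows": [
    [0, 0, 0, 0.001, 0],
    [0, 0, 0, 0.0015, 0],
    [0, 0, 0, 0.0015, 0]
  ]
}}

```text
t: 6.58
ee_pos: [0.4386, -0.238, 0.032]
tool_rot: [-0.155, 3.137, 0.001]
wrist_force: [-4.8, 2.7, 16.8]
finger_gap: 0.176
```

```bash
python3 -c "
from h import *
go([.440,-.238,.032],95.65)"
```

```text
t 6.58 pos [ 0.4386 -0.238   0.032 ] yawy 95.65 shift [-0.0014 -0.0001  0.    ] twist -0.0 F [-4.76  2.69 16.79] gap 0.176 tilt [ 0.001  0.    -1.   ]
```

>>> {"op": "move_arm", "data": {
  "rows": [
    [0, 0, 0, -0.0012, 0],
    [0, -0.004, 0, -0.0012, 0],
    [0, -0.009, 0, -0.0012, 0],
    [0, -0.014, 0, -0.0012, 0],
    [0, -0.019, 0, -0.0012, 0],
    [0, -0.023, 0, -0.0012, 0],
    [0, -0.023, 0, -0.0012, 0]
  ]
}}

```text
t: 7.45
ee_pos: [0.4579, -0.2369, 0.0322]
tool_rot: [0.151, -3.133, -0.001]
wrist_force: [-12.0, -1.1, 15.6]
finger_gap: 0.168
```

```bash
python3 -c "
from h import *
go([.440,-.238,.032],95.65)
im,d=snapshot('top');cv2.imwrite('pics/t5.png',cv2.resize(im[150:290,260:400],None,fx=4,fy=4)[:,:,::-1])
im,d=snapshot('side');cv2.imwrite('pics/s5.png',cv2.resize(im[200:290,200:330],None,fx=6,fy=6)[:,:,::-1])"
```

```text
t 7.45 pos [ 0.4579 -0.2369  0.0322] yawy 95.54 shift [0.018  0.0006 0.0002] twist -0.004 F [-12.04  -1.13  15.6 ] gap 0.168 tilt [-0.005  0.    -1.   ]
```

View pics/t5.png

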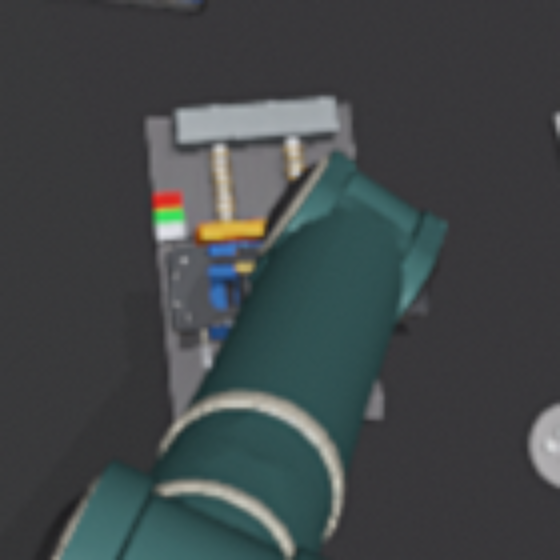

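View pics/s5.png

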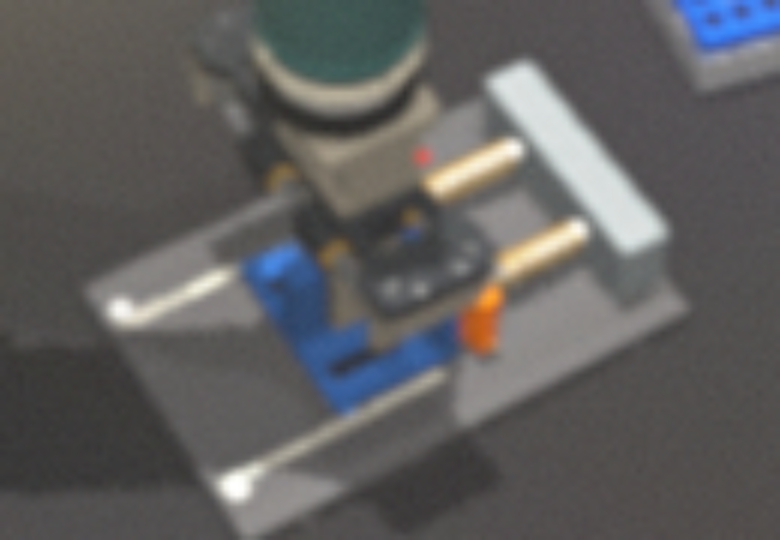

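>>> {"op": "move_arm", "data": {
  "rows": [
    [0, 0, 0, -0.0008, 0],
    [0, 0, 0, -0.0012, 0],
    [0, 0, 0, -0.0012, 0]
  ]
}}

```text
t: 7.92
ee_pos: [0.4612, -0.2352, 0.0321]
tool_rot: [0.156, -3.137, -0.0]
wrist_force: [-0.8, -0.2, -4.9]
finger_gap: 0.172
```

```bash
python3 -c "
from h import *
go([.440,-.238,.032],95.65)"
```

```text
t 7.92 pos [ 0.4612 -0.2352  0.0321] yawy 95.7 shift [ 0.0214 -0.0007  0.0001] twist 0.002 F [-0.85 -0.16 -4.91] gap 0.172 tilt [-0.  0. -1.]
```

>>> {"op": "move_arm", "data": {
  "rows": [
    [0, -0.002, 0, 0.0003, 0],
    [0, -0.005, 0, 0.0003, 0],
    [0, -0.008, 0, 0.0003, 0],
    [0, -0.01, 0, 0.0003, 0],
    [0, -0.01, 0, 0.0003, 0]
  ]
}}

```text
t: 8.55
ee_pos: [0.4706, -0.2347, 0.0321]
tool_rot: [0.155, -3.137, -0.0]
wrist_force: [-4.2, -1.2, -0.3]
finger_gap: 0.173
```

```bash
python3 -c "
from h import *
go([.440,-.238,.032],95.65)
im,d=snapshot('top');cv2.imwrite('pics/t6.png',cv2.resize(im[180:240,290:350],None,fx=9,fy=9)[:,:,::-1])"
```

```text
t 8.55 pos [ 0.4706 -0.2347  0.0321] yawy 95.64 shift [ 0.0307 -0.0003  0.0001] twist -0.0 F [-4.21 -1.19 -0.28] gap 0.173 tilt [-0.001  0.    -1.   ]
```

View pics/t6.png

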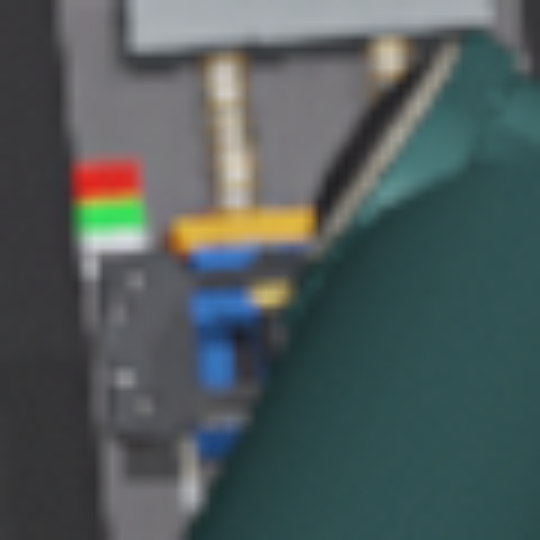

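>>> {"op": "move_arm", "data": {
  "rows": [
    [0, -0.002, 0, 0, 0],
    [0, -0.005, 0, 0, 0],
    [0, -0.008, 0, 0, 0],
    [0, -0.01, 0, 0, 0],
    [0, -0.01, 0, 0, 0]
  ]
}}

```text
t: 9.22
ee_pos: [0.4786, -0.2338, 0.0322]
tool_rot: [0.154, -3.134, -0.002]
wrist_force: [-10.8, -0.5, 6.1]
finger_gap: 0.175
```

```bash
cat > meas.py <<'E'
from h import *
import sys
t=np.load("top0.npz")
def stop(im):
    hsv=cv2.cvtColor(im,cv2.COLOR_RGB2HSV)
    og=(hsv[...,0]>8)&(hsv[...,0]<25)&(hsv[...,1]>150)&(hsv[...,2]>130)
    og[:,:308]=0;og[:,324]=0;og[:,322:]=0;og[:195]=0;og[214:]=0
    v,u=np.nonzero(og);W=ray("top",np.c_[u,v],0.058)[:,:2];f=np.array([.9952,.0975])
    X=(W-[.4865,-.2338])@f
    return len(u),X.mean(),X.min(),X.max()
a=stop(t["im"])
im,d=snapshot('top');cv2.imwrite('pics/%s.png'%sys.argv[1],cv2.resize(im[180:240,290:350],None,fx=9,fy=9)[:,:,::-1])
b=stop(im);print("rest",a,"now",b,"pushed mm",1000*(b[1]-a[1]))
go([.440,-.238,.032],95.65)
E
python3 meas.py t7
```

```text
rest (51, np.float64(0.027534067101057533), np.float64(0.021192052956372293), np.float64(0.0353893942266397)) now (33, np.float64(0.04313866704788546), np.float64(0.036337448972293095), np.float64(0.048204988300945245)) pushed mm 15.604599946827925
t 9.28 pos [ 0.4786 -0.2338  0.0322] yawy 95.61 shift [ 0.0388 -0.0004  0.0003] twist -0.001 F [-9.78 -0.41  6.22] gap 0.173 tilt [-0.004  0.001 -1.   ]
```

View pics/t7.png

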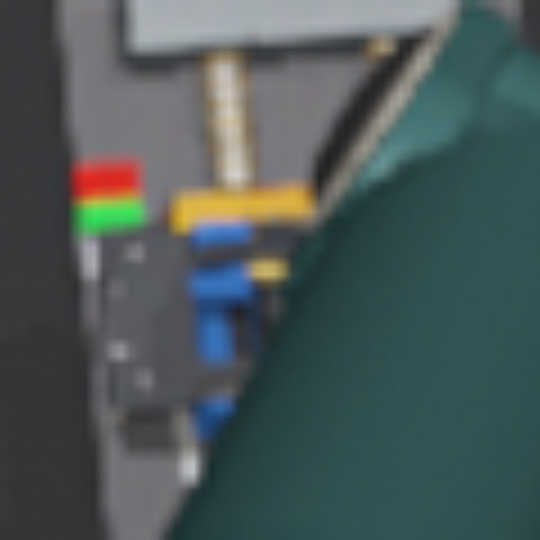

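>>> {"op": "move_arm", "data": {
  "rows": [
    [0, -0.001, 0, -0.0004, 0],
    [0, -0.003, 0, -0.0004, 0],
    [0, -0.005, 0, -0.0004, 0],
    [0, -0.005, 0, -0.0004, 0],
    [0, -0.005, 0, -0.0004, 0]
  ]
}}

```text
t: 9.9
ee_pos: [0.4828, -0.2334, 0.0323]
tool_rot: [0.153, -3.133, -0.002]
wrist_force: [-10.7, -0.2, 5.4]
finger_gap: 0.174
```

```bash
python3 meas.py t8
```

```text
rest (51, np.float64(0.027534067101057533), np.float64(0.021192052956372293), np.float64(0.0353893942266397)) now (27, np.float64(0.04764249786472335), np.float64(0.0427407901248172), np.float64(0.05165232598152813)) pushed mm 20.108430763665815
t 9.95 pos [ 0.4828 -0.2334  0.0322] yawy 95.6 shift [ 0.0431 -0.0004  0.0005] twist -0.002 F [-10.18  -1.07   4.58] gap 0.174 tilt [-0.005  0.001 -1.   ]
```

View pics/t8.png

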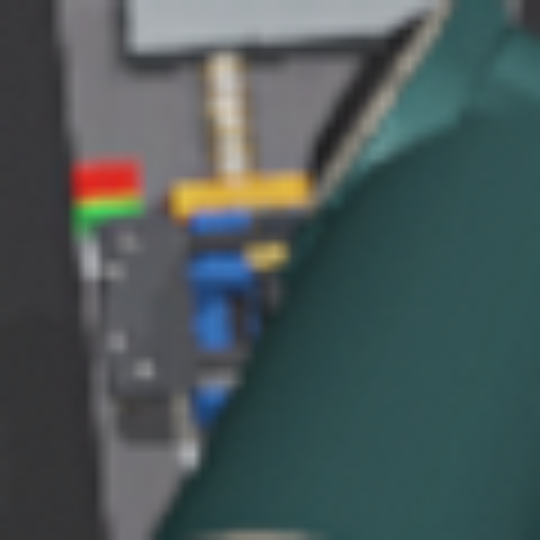

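>>> {"op": "move_arm", "data": {
  "rows": [
    [0, -0.001, 0, -0.0002, 0],
    [0, -0.002, 0, -0.0002, 0],
    [0, -0.002, 0, -0.0002, 0],
    [0, -0.002, 0, -0.0002, 0]
  ]
}}

```text
t: 10.45
ee_pos: [0.4842, -0.2333, 0.0323]
tool_rot: [0.153, -3.132, -0.002]
wrist_force: [-12.2, -0.1, 4.8]
finger_gap: 0.17
```

```bash
python3 meas.py t9; python3 - <<'E'
from h import *
im,d=snapshot('top'); a=np.load("top0.npz")["im"]
p=camera_params("top")
def edge(I):
    o=[]
    for u in range(311,322):
        s=(I[188:222,u,0].astype(float)-I[188:222,u,2])  # orange-ness
        h=s.max()/2;i=np.nonzero(s>h)[0][0];o.append((u,188+i-1+(h-s[i-1])/(s[i]-s[i-1])))
    return ray("top",np.array(o),0.058)[:,:2]
f=np.array([.9952,.0975])
A=edge(a)@f;B=edge(im)@f
print(((B-A)*1000).round(1),np.median(B-A)*1000)
im,d=snapshot('side');cv2.imwrite('pics/s9.png',cv2.resize(im[200:290,200:330],None,fx=6,fy=6)[:,:,::-1])
im,d=snapshot('wrist');cv2.imwrite('pics/w9.png',im[:,:,::-1])
E
```

```text
rest (51, np.float64(0.027534067101057533), np.float64(0.021192052956372293), np.float64(0.0353893942266397)) now (30, np.float64(0.04929964115194697), np.float64(0.04297790307834668), np.float64(0.05462752072805646)) pushed mm 21.765574050889434
t 10.5 pos [ 0.4842 -0.2333  0.0323] yawy 95.59 shift [ 0.0445 -0.0004  0.0006] twist -0.002 F [-12.2   -0.45   5.67] gap 0.169 tilt [-0.006  0.001 -1.   ]
[19.5 19.8 19.9 19.6 18.9 19.  19.4 19.  19.2 19.5 19.6] 19.459348904740104
```

View pics/s9.png

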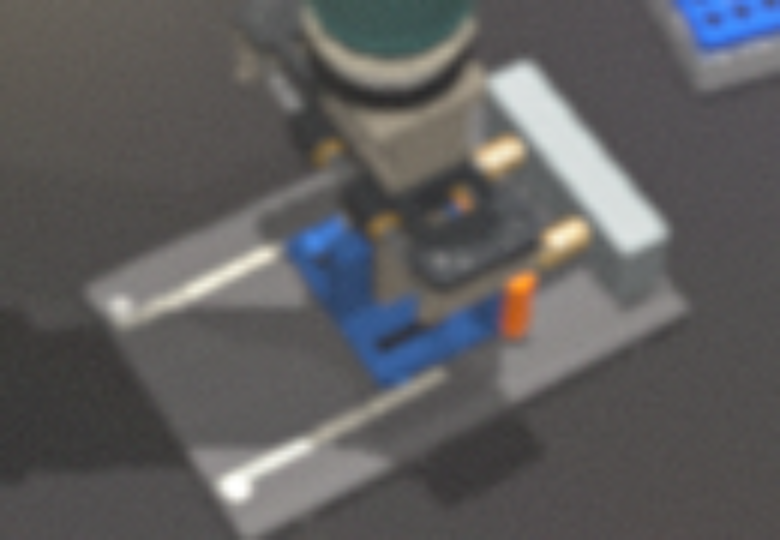

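View pics/w9.png

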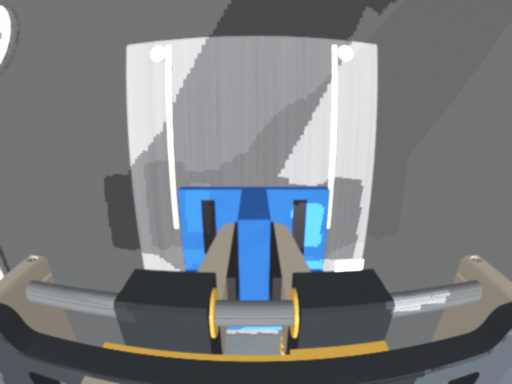

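View pics/t9.png

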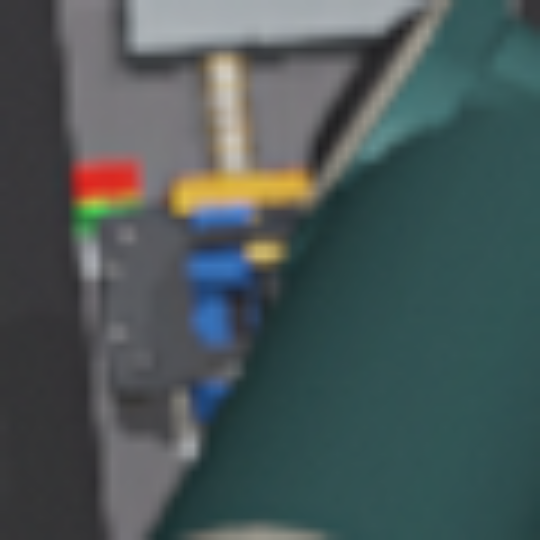

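>>> {"op": "move_arm", "data": {
  "rows": [
    [0, 0.0005, 0, -0.0004, 0],
    [0, 0.0005, 0, -0.0004, 0],
    [0, 0.0005, 0, -0.0004, 0],
    [0, 0.0005, 0, -0.0004, 0]
  ]
}}

```text
t: 11.15
ee_pos: [0.4842, -0.2333, 0.0323]
tool_rot: [0.153, -3.132, -0.002]
wrist_force: [-9.5, -1.5, -0.9]
finger_gap: 0.171
```

```bash
cat > edge.py <<'E'
from h import *
im,d=snapshot('top'); a=np.load("top0.npz")["im"]
def edge(I):
    o=[]
    for u in range(311,322):
        s=(I[188:222,u,0].astype(float)-I[188:222,u,2])
        h=s.max()/2;i=np.nonzero(s>h)[0][0];o.append((u,188+i-1+(h-s[i-1])/(s[i]-s[i-1])))
    return ray("top",np.array(o),0.058)[:,:2]
f=np.array([.9952,.0975])
print("pushed",np.median((edge(im)-edge(a))@f)*1000)
go([.440,-.238,.032],95.65)
E
python3 edge.py
```

```text
pushed 19.499732239808
t 11.2 pos [ 0.4842 -0.2333  0.0323] yawy 95.61 shift [ 0.0445 -0.0004  0.0006] twist -0.001 F [-9.83 -0.17 -1.55] gap 0.173 tilt [-0.006  0.001 -1.   ]
```

>>> {"op": "move_arm", "data": {
  "rows": [
    [0, 0, 0, 0, 0],
    [0, 0, 0, 0, 0],
    [0, 0, 0, 0, 0],
    [0, 0, 0, 0, 0],
    [0, 0, 0, 0, 0],
    [0, 0, 0, 0, 0],
    [0, 0, 0, 0, 0],
    [0, 0, 0, 0, 0],
    [0, 0, 0, 0, 0],
    [0, 0, 0, 0, 0]
  ]
}}

```text
t: 12.45
ee_pos: [0.4842, -0.2333, 0.0323]
tool_rot: [0.153, -3.132, -0.002]
wrist_force: [-9.1, -1.2, -1.3]
finger_gap: 0.172
```

>>> {"op": "move_arm", "data": {
  "rows": [
    [0, 0, 0, 0, 0],
    [0, 0, 0, 0, 0],
    [0, 0, 0, 0, 0],
    [0, 0, 0, 0, 0],
    [0, 0, 0, 0, 0],
    [0, 0, 0, 0, 0],
    [0, 0, 0, 0, 0],
    [0, 0, 0, 0, 0],
    [0, 0, 0, 0, 0],
    [0, 0, 0, 0, 0]
  ]
}}

```text
t: 13.7
ee_pos: [0.4842, -0.2333, 0.0323]
tool_rot: [0.153, -3.132, -0.002]
wrist_force: [-9.8, -0.8, 0.2]
finger_gap: 0.173
```

>>> {"op": "move_arm", "data": {
  "rows": [
    [0, 0, 0, 0, 0],
    [0, 0, 0, 0, 0],
    [0, 0, 0, 0, 0],
    [0, 0, 0, 0, 0],
    [0, 0, 0, 0, 0],
    [0, 0, 0, 0, 0],
    [0, 0, 0, 0, 0],
    [0, 0, 0, 0, 0],
    [0, 0, 0, 0, 0],
    [0, 0, 0, 0, 0]
  ]
}}

```text
t: 14.95
ee_pos: [0.4842, -0.2333, 0.0323]
tool_rot: [0.153, -3.132, -0.002]
wrist_force: [-9.2, -1.6, -0.4]
finger_gap: 0.167
```

>>> {"op": "move_arm", "data": {
  "rows": [
    [0, 0, 0, 0, 0],
    [0, 0, 0, 0, 0],
    [0, 0, 0, 0, 0],
    [0, 0, 0, 0, 0],
    [0, 0, 0, 0, 0],
    [0, 0, 0, 0, 0],
    [0, 0, 0, 0, 0],
    [0, 0, 0, 0, 0]
  ]
}}

```text
t: 15.95
ee_pos: [0.4842, -0.2333, 0.0323]
tool_rot: [0.153, -3.132, -0.002]
wrist_force: [-9.2, -1.0, -0.1]
finger_gap: 0.174
```

```bash
python3 edge.py; python3 -c "
from h import *
im,d=snapshot('top');cv2.imwrite('pics/t10.png',im[:,:,::-1])"
```

```text
pushed 19.48316467067013
t 16.0 pos [ 0.4842 -0.2333  0.0323] yawy 95.6 shift [ 0.0445 -0.0004  0.0006] twist -0.002 F [-9.59 -1.07 -0.67] gap 0.17 tilt [-0.006  0.001 -1.   ]
```

View pics/t10.png

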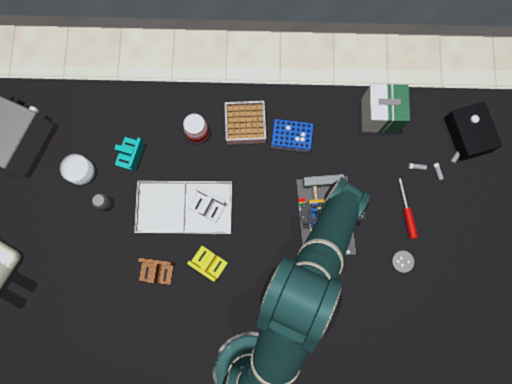

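The top view shows the blue bracket on the plate at about (315, 212). The silver one is still in the tray at (207, 205), and nothing else has moved.

```bash
python3 -c "
from bench import *
print(hand_in())"
```

```text
the job is handed in; nothing more can be done
None
```

The blue bracket is on the bolting plate, pressed against the orange stop and still held there. I handed the job in at about 16 s.

**What I did:** I gripped the bracket by its rib, lifted it out of the tray and set it down between the white lines with its tall face towards the stop. I then slid it square into the stop and held it there for about 5 s without moving.

**Last checks:**
- **Stop:** it measured about 19.5 mm pushed in from the top camera (green is 14 to 26 mm), and the same before and after the hold. The arm's position gave about 19 to 20 mm. I took this from the stop's edge, because the arm hid the pointer itself, and the top view showed the plate level with the green part of the scale.
- **Pressing force:** the push held steady at 9 to 10 N. The spring gives about 8 N at that depth; I put the rest down to friction on the plate.
- **Squareness:** the gripper's heading was within about 0.1° of the fixture's, and the bracket was centred between the lines in the wrist view.
- **Other things:** the silver bracket and everything else on the bench look unmoved in the last picture.

**Less perfect points:**
- The tool leans about 0.35° nose-down under the push. I did not separately measure whether the bracket's underside sits perfectly flat.
- While setting it down I briefly pressed on the plate with about 17 N at the wrist, then eased off before pushing in.

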